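Bring the book stand's sliding fence up to an old book and clamp it

TASK

Lift the round weight off the book stand and stand it upright on the bench, clear of the stand. Then loosen the fence's clamp knob (anticlockwise), slide the fence gently up to the old book until it just meets the book's spine without shoving the book, and turn the knob back until the fence is fully clamped. Leave the brush pot, the jar and the card box where they are.

Things in the scene. Friction and masses are not known exactly. Their poses are not given: they have to be found in the camera images.
- cradle: Book stand, fixed to the bench: a plywood board 270 mm (its x, from -150 to +120) by 400 mm (its y, from -200 to +200), 20 mm thick, with a grey felt top. Origin at bench height; its front (-x) faces the robot. An aluminium rail 32 mm wide and 18 mm high runs along its y on top of the board at x = -105 mm.
- fence: Aluminium carriage carrying a low wooden fence; slides along the stand's +y towards the book (220 mm) when unclamped. Origin on the board's top (20 mm over the bench) under the carriage's middle; axes as the stand's. Carriage 58 mm (x) by 62 (y) by 67 high, its top slopes 38 degrees, facing away from the book. Fence plate x 22 to 167, y 25 to 35.5, z 2 to 48 mm; its cork face looks to +y.
- fence_face (a point): Middle of the cork face of the fence, the face that comes up to the book; axes as the stand's (y points out of the face towards the book).
- knob (a joint): Angle of the fence's clamp knob (rad): 0 is fully tight, grows anticlockwise seen from above its top, stop at 1.7. The clamp bites below about 0.5 and the fence is free above 0.6.
- knob_grip (a point): Grip point of the black clamp knob on the carriage's sloping top. z: the knob's axis, pointing out of it, tilted 38 degrees from vertical towards the stand's -y, away from the book; x: along the grip bar, turning with the knob (at 0 it is the stand's x). Bar 62 mm long, 14 wide, 34 high; the point is on the axis, 12 mm below the bar's top; 21 mm below the point is a disc 50 mm across.
- book: Old book lying flat on the stand, parallel to it, cream vellum with three lines across the cover: 160 mm (x) by 100 mm (y) by 50 mm thick, about 1 kg, loose. Origin at the centre of its underside; its spine is the face at y = -50 mm, towards the fence.
- weight: Round dark steel weight, 64 mm across and 36 mm high, standing on the stand between the fence and the book, about 0.65 kg. Origin at the centre of its underside. On top a wooden bar handle along its x: 62 mm long, 14 mm wide, from 56 to 76 mm above the origin, on two posts 40 mm apart.
- pot: White square brush pot, 85 mm wide and 100 mm high, brushes stand out of it up to 190 mm above the bench. Origin at the centre of its underside. Leave alone.
- jar: Glass jar with a metal lid, 72 mm across, 80 mm high. Origin at the centre of its underside. Leave alone.
- box: Closed card box, 100 mm (x) by 75 mm (y) by 50 mm high. Origin at the centre of its underside. Leave alone.
Things that resemble listed ones, but are neither listed nor needed, are in the scene too. Of the things like the book, leave any that is black; of the rest the smaller one is meant.

How it is judged:
By the outcome, as a careful person would: the job done as asked, in the order asked, and still so for the second after the job is handed in, with the robot touching nothing.
It also fails if it takes over 67 s, if anything falls off the work surface, if the arm or the gripper's body presses on something with over 40 N, if the wrist force passes 120 N, or if a joint passes its speed limit or range.

ROBOT

A 7-joint arm with a two-finger parallel gripper is mounted at the origin on the work surface. World frame = base frame: x ahead of the robot, y to its left, z up, the work surface at z = 0. Lengths are in mm, angles in rad, forces in N, time in s.
With the tool pointing down it reaches from about 350 to 900 mm from the base axis. Payload 19.9 kg.
Tool frame: the origin (TCP) lies at the very end of the fingers, on their centre line; the grasp point (between the pads) lies 19 mm behind it; x points along the fingers, y is the direction in which the jaws open and shut, and the axes are right-handed (so a half turn about x gives the same grasp; the last joint's range is limited). The gripper opens to 94 mm and grips with 3 to 60 N. Pads are 16 mm wide; open, the fingers measure 119 mm over their backs; the gripper's body (75 mm by 177 mm) begins 78 mm behind the grasp point.
Start: joints at [1.165, 0.417, -0.01, 1.614, 0.005, 1.111, -0.053], TCP at [222.385, -584.075, 205.425] pointing down, gripper open.
Joint ranges: [-2.81, 2.81], [-0.39, 2.02], [-1.27, 1.25], [0.06, 2.57], [-1.19, 4.33], [0.19, 2], [-2.82, 2.82]. Speed limits (rad/s): [1.89, 1.89, 2.39, 2.39, 3.01, 3.01, 3.01].

INTERFACE

Orientations are given as a unit quaternion [x, y, z, w].
In Python, from station import env gives the robot as it stands.
- The arm moves only by the tool carry_out, never from a script. Its argument "moves" is one flat list of numbers, 5 for each row, row after row: the finger opening in cm, from 0 to 9.4, then the shift along the tool's x, y, z in cm, then the turn about the tool's x in degrees. In form: [claw, x, y, z, twist, claw, x, y, z, twist, ...]. A call has 1 to 12 rows; each row is the pose to reach, as a shift and turn from the pose commanded when the call began, along the tool's axes at that moment; what a row does not reach only later rows make up. A row lasts 1/8 s, in which the tool goes at most 62.5 mm and 10.7 degrees, less where a joint would pass 70% of its speed; a pose out of reach is approached as far as the arm can. A call with a gripper value outside its range is refused whole. The fingers move at their own pace and stop on an object; "squeeze" is the grip in N (left out, the last holds). Time passes only in rows, so rows that repeat a pose let the fingers close. It gives the time, the measured TCP pose, the force and the opening at its end, in the units of the state.
- env.sense(): the state, without advancing time (a new reading comes with each control period).
- env.get_image(name): name is "scene" or "side" or "wrist"; returns a dict with "pixels" (420x560x3 uint8, red, green, blue), "range_z" (420x560 float32, mm along the optical axis (not along the pixel's ray), 0 where there is no reading), "K" (3x3 intrinsics, pixels), "pose" (4x4, takes a point from camera to world coordinates). Camera axes: x right, y down, z forward; pixel columns grow to the right and rows downward; lengths in mm; the calibration is good to about 2 mm. A picture is of the moment at which its call begins.
- env.job_done(): hands the job in, once; it reports no verdict.
The state is a dict: "time_s": time; "joint_pos": joint angles; "qd": joint speeds; "joint_torque": joint torques, N m; "position": TCP position; "eef_rot": TCP orientation; "contact_force": force on the tool from outside, world axes, zero at the start; "moment": the same for the moment, N m; "width": opening from 0.0 (shut) to 1.0 (fully open).
Only numpy, scipy, OpenCV 4.12 (cv2) and the standard library are available. Lean on these libraries where they do the work, as an engineer would, in place of code of your own. Each camera call takes 0.05 s, during which the arm holds its last target. There are 200 camera calls.

## Working session

There is one attempt and no reset: what is moved stays moved. The work goes in short steps, Python scripts to look and compute and a tool call to move; the robot and the scene stay as the last step left them, time stands still between calls to the robot, and variables do not carry over. Pictures are saved under pics/ and viewed, about 8 in all and at most 12, crops included, and the job is handed in when it is done.

Besides the shell and the picture viewer there is one more tool, called after "Request:" by a JSON object that holds its "op" and its "data", one argument or row to a line. carry_out: Moves the arm, as the interface text tells. Its arguments: {"type":"object","properties":{"moves":{"type":"array"},"squeeze":{"type":"number"}},"required":["moves"]}

```bash
ls; mkdir -p pics; cat > h.py <<'E'
import numpy as np, cv2
from scipy.spatial.transform import Rotation as R
from station import env
def cloud(im):
    K=im['K'];z=im['range_z'];v,u=np.mgrid[:z.shape[0],:z.shape[1]]
    P=np.stack([(u-K[0,2])*z/K[0,0],(v-K[1,2])*z/K[1,1],z],-1)
    W=P@im['pose'][:3,:3].T+im['pose'][:3,3]; W[z==0]=np.nan
    return W
E
python3 - <<'E'
from h import *
ims={n:env.get_image(n) for n in('scene','side')}
for n,im in ims.items():
    cv2.imwrite(f'pics/{n}0.png',im['pixels'][:,:,::-1]); np.savez(f'{n}0.npz',**im); print(n,im['pose'].round(2).tolist())
print(env.sense())
E
```

```text
pics
scene [[-0.25, 0.76, -0.6, 1106.37], [0.97, 0.21, -0.14, 149.74], [0.02, -0.62, -0.79, 835.95], [0.0, 0.0, 0.0, 1.0]]
side [[-0.77, -0.46, 0.44, -52.93], [-0.64, 0.54, -0.55, 701.15], [0.02, -0.71, -0.71, 1032.6], [0.0, 0.0, 0.0, 1.0]]
{'time_s': 0.1, 'joint_pos': array([ 1.1654774 ,  0.4179048 , -0.01033506,  1.61408206,  0.00468118,
        1.11069559, -0.05297713]), 'qd': array([ 5.54730109e-04,  2.76165423e-05,  1.74823732e-03, -2.49917031e-03,
       -2.16498014e-03, -5.64670320e-04,  4.12475395e-04]), 'joint_torque': array([ 6.84203023e-04, -8.52584481e+01,  6.39242046e-01, -4.26696253e+01,
       -4.88958217e-02,  1.64600374e-02,  5.42534849e-05]), 'position': array([ 222.3019546 , -583.78247852,  204.90702189]), 'eef_rot': array([-0.69534923, -0.12830571,  0.69552307, -0.12757254]), 'contact_force': array([ 0.09540165, -1.01143243, -0.56455784]), 'moment': array([-0.01586344, -0.05688557,  0.01364757]), 'width': 0.99860272089479}
```

View pics/scene0.png

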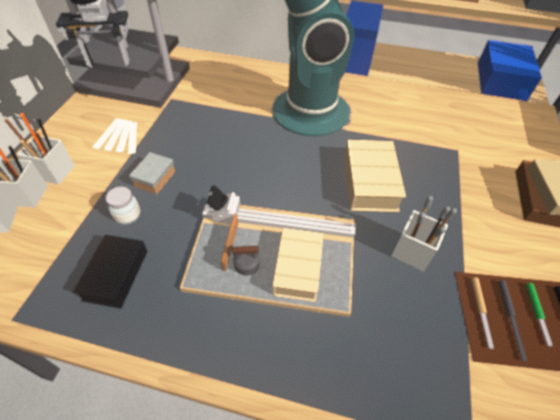

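View pics/side0.png

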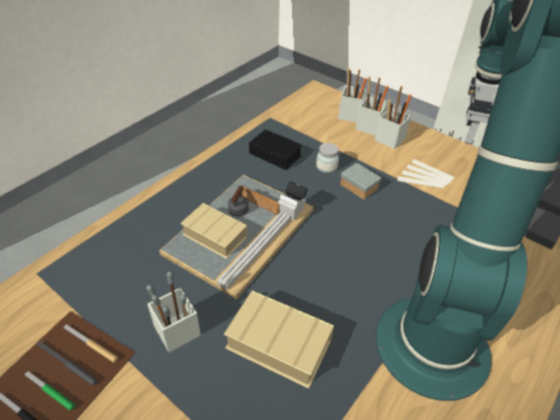

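Scene view: stand at about (190–355, 215–305), carriage with black knob (220,205), fence (233,243), weight (247,260), book on the stand (299,263). The larger cream book (375,175) is a decoy, as is the black one (112,270). Jar is at (122,205), box (153,172), pot (420,240).

```bash
python3 - <<'E'
from h import *
def ld(n):
    d=dict(np.load(n+'0.npz'));return d,cloud(d)
s,W=ld('scene');t,V=ld('side')
def rect(P,nm):
    P=P[:,:2].astype(np.float32); r=cv2.minAreaRect(P); print(nm,len(P),np.round(r[0],1),np.round(r[1],1),round(r[2],1))
for nm,w,(a,b,c,d),(a2,b2,c2,d2) in (('scene',W,(180,210,365,315),0 or (0,0,0,0)),('side',V,(155,170,320,300),(0,0,0,0))):
    Q=w[b:d,a:c].reshape(-1,3);Q=Q[np.isfinite(Q[:,0])]
    print(nm,'z hist',np.histogram(Q[:,2],bins=[-10,5,12,17,23,30,36,41,55,60,64,75,80,100,130])[0])
    m=(abs(Q[:,2]-20)<5);rect(Q[m],'board')
    m=(abs(Q[:,2]-38)<3);
    k=(abs(Q[:,2]-70)<4)
    rect(Q[m],'rail?');rect(Q[k],'book+')
# pick specific
for nm,w,bx in (('scene',W,dict(book=(272,228,325,300),weight=(232,244,262,274),carr=(198,183,245,225),)),('side',V,dict(book=(180,203,247,258),weight=(226,182,250,218),carr=(275,178,310,220)))):
    for o,(a,b,c,d) in bx.items():
        Q=w[b:d,a:c].reshape(-1,3);Q=Q[np.isfinite(Q[:,0])]
        if o=='book': rect(Q[abs(Q[:,2]-70)<4],nm+' book')
        if o=='weight': 
            rect(Q[(Q[:,2]>84)],nm+' handle');rect(Q[abs(Q[:,2]-56)<3],nm+' disc')
        if o=='carr':
            k=Q[Q[:,2]>88];rect(k,nm+' knob');print(k.mean(0).round(1),k.max(0).round(1))
E
```

```text
scene z hist [4268  504  165 5423 3367  299 1062  752  312   74 2834   49  224    4]
board 8240 [607.8  24.5] [272.7 400.3] 5.9
rail? 1118 [612.5  25.5] [228.5 399.3] 5.8
book+ 2663 [635.1   6.6] [302.3 171.9] 86.1
side z hist [9609 1266  189 3348 1729  322  914  748  252  109 1830  111  476  171]
board 4595 [607.8  23.2] [275.3 405.8] 6.4
rail? 990 [605.1  19.4] [222.8 402.4] 3.6
book+ 1678 [562.1 105.4] [314.3 438.1] 25.4
scene book 2395 [640.1  96.5] [161.9 100.2] 5.9
scene handle 200 [662.4 -27.6] [15.9 60.1] 18.6
scene disc 245 [672.6 -23.7] [41.2 61.6] 19.7
scene knob 351 [ 534.6 -133.9] [64.4 60. ] 9.3
[ 538.8 -137.4   98. ] [ 567.2 -101.6  114.1]
side book 1363 [643.4  68.1] [163.4 155.7] 5.8
side handle 95 [661.4 -27.8] [15.  63.3] 18.1
side disc 120 [658.4 -35.5] [79.3 52.4] 82.2
side knob 268 [ 532.8 -136.2] [61.  68.2] 6.5
[ 532.9 -139.6   97.6] [564.8 -99.5 114.6]
```

```bash
python3 - <<'E'
from h import *
s=dict(np.load('scene0.npz'));p=s['pixels'][175:315,175:365,::-1]
cv2.imwrite('pics/c1.png',cv2.resize(p,None,fx=4,fy=4,interpolation=2))
E
```

```text
(no output)
```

View pics/c1.png

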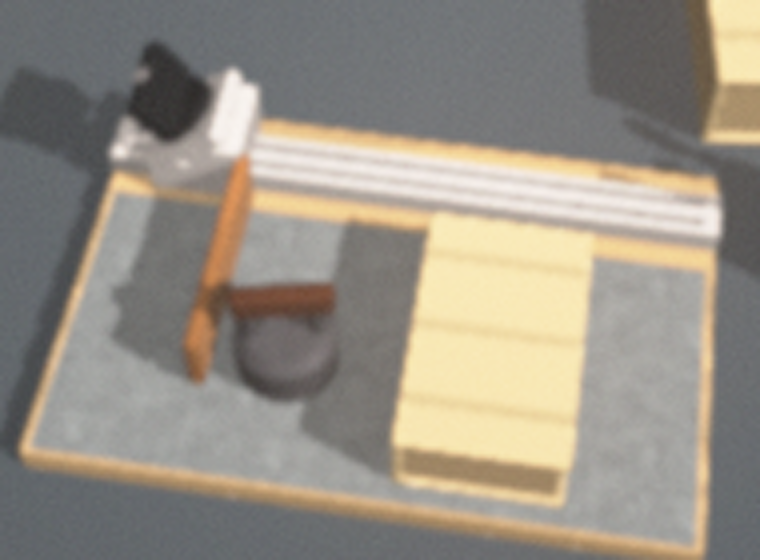

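The crop shows the weight's handle running roughly along the stand's y, close to the fence. The knob bar is dark and compact on the carriage's sloping top. The tool can only twist about its own x, so I'll turn the knob with the tool vertical.

```bash
cat >> h.py <<'E'
TH=np.deg2rad(5.9);O=np.array([622.7,25.0])
SX=np.array([np.cos(TH),np.sin(TH)]);SY=np.array([-SX[1],SX[0]])
def toS(P): P=np.asarray(P,float);return np.concatenate([np.stack([(P[...,:2]-O)@SX,(P[...,:2]-O)@SY],-1),P[...,2:]],-1)
def toW(p): p=np.asarray(p,float);return np.r_[O+p[0]*SX+p[1]*SY,p[2:]]
def go(target,jaw=None):
    s=env.sense();r=R.from_quat(s['eef_rot']).as_matrix()
    d=r.T@(np.asarray(target)-s['position'])/10
    a=np.degrees(np.arctan2(r[1,1],r[0,1]))
    print('pos',s['position'].round(1),'shift cm',d.round(2),'jaw',round(a,1),'toolx',r[:,0].round(3))
    if jaw is not None: print('twist', round((a-jaw+90)%180-90,1),'j7',s['joint_pos'][6].round(2))
E
python3 - <<'E'
from h import *
for n in('scene','side'):
    s=dict(np.load(n+'0.npz'));W=cloud(s);S=toS(W);P=s['pixels'].astype(int)
    ok=np.isfinite(W[...,0])
    b=ok&(abs(S[...,2]-70)<4)&(S[...,1]>-20)&(S[...,1]<160)&(abs(S[...,0])<115)
    q=S[b];print(n,'book',np.percentile(q,[1,99],axis=0).round(1).tolist())
    f=ok&(abs(S[...,2]-68)<3)&(S[...,1]>-160)&(S[...,1]<-40)&(S[...,0]>-75)&(S[...,0]<90)
    print('fence',np.percentile(S[f],[2,98],axis=0).round(1).tolist(),f.sum())
    k=ok&(P.max(-1)<70)&(S[...,1]>-240)&(S[...,1]<-100)&(abs(S[...,0]+105)<50)&(S[...,2]>75)
    print('knob',np.percentile(S[k],[2,50,98],axis=0).round(1).tolist(),k.sum())
    c=ok&(P.min(-1)>120)&(S[...,1]>-240)&(S[...,1]<-100)&(abs(S[...,0]+105)<45)&(S[...,2]>45)
    print('carr',np.percentile(S[c],[2,98],axis=0).round(1).tolist(),c.sum())
    # obstacles in the near/far areas
    m=ok&(S[...,2]>30)&(W[...,0]>250)&(W[...,0]<900)&(abs(W[...,1])<400)
    m2=m&((abs(S[...,1])>205)|(S[...,0]<-155)|(S[...,0]>125))
    nn,l,st,ce=cv2.connectedComponentsWithStats(m2.astype(np.uint8))
    for i in range(1,nn):
        if st[i,4]>60:q=W[l==i];print('  obst',np.percentile(q,[2,98],axis=0).round(0).tolist())
go([662,-27.7,100],18.5)
E
```

```text
scene book [[-53.2, 20.3, 68.6], [104.1, 118.3, 73.8]]
fence [[-70.4, -110.7, 65.8], [59.3, -74.3, 70.9]] 186
knob [[-128.0, -174.9, 83.7], [-96.3, -157.5, 96.4], [-74.0, -136.3, 112.3]] 276
carr [[-130.7, -166.2, 46.7], [-74.8, -106.5, 91.9]] 422
  obst [[396.0, -398.0, 32.0], [499.0, -336.0, 56.0]]
  obst [[254.0, 169.0, 33.0], [403.0, 318.0, 73.0]]
  obst [[561.0, -398.0, 32.0], [621.0, -360.0, 85.0]]
  obst [[455.0, 323.0, 32.0], [554.0, 399.0, 179.0]]
  obst [[687.0, -378.0, 33.0], [840.0, -277.0, 55.0]]
side book [[-54.3, 18.7, 66.9], [103.4, 117.7, 73.9]]
fence [[-71.4, -113.1, 65.2], [43.5, -73.1, 70.6]] 99
knob [[-135.1, -173.1, 82.3], [-108.7, -158.2, 94.4], [-77.8, -134.2, 109.8]] 263
carr [[-132.5, -129.1, 46.4], [-78.0, -105.1, 91.6]] 274
  obst [[683.0, -381.0, 32.0], [839.0, -277.0, 55.0]]
  obst [[551.0, -399.0, 31.0], [613.0, -360.0, 84.0]]
  obst [[393.0, -398.0, 31.0], [497.0, -336.0, 57.0]]
  obst [[451.0, 325.0, 33.0], [543.0, 399.0, 180.0]]
  obst [[536.0, 381.0, 144.0], [547.0, 394.0, 173.0]]
  obst [[253.0, 173.0, 37.0], [394.0, 319.0, 74.0]]
  obst [[533.0, 381.0, 32.0], [554.0, 399.0, 103.0]]
pos [ 222.3 -583.8  204.9] shift cm [ 10.53 -36.31 -60.88] jaw -69.2 toolx [-0.     0.001 -1.   ]
twist -87.7 j7 -0.05
```

Request:
{"op": "carry_out", "data": {
  "moves": [6,5,-36.3,-60.9,-87.7,6,5,-36.3,-60.9,-87.7,6,5,-36.3,-60.9,-87.7,6,5,-36.3,-60.9,-87.7,6,5,-36.3,-60.9,-87.7,6,5,-36.3,-60.9,-87.7,6,5,-36.3,-60.9,-87.7,6,5,-36.3,-60.9,-87.7,6,5,-36.3,-60.9,-87.7,6,5,-36.3,-60.9,-87.7,6,5,-36.3,-60.9,-87.7,6,5,-36.3,-60.9,-87.7],
  "squeeze": 30
}}

```text
time_s: 1.6
position: [663.3, -24.1, 154.6]
eef_rot: [0.412, 0.575, -0.412, 0.574]
contact_force: [0.8, 0.8, 1.2]
width: 0.639
```

```bash
python3 - <<'E'
from h import *
go([662,-27.7,69],18.5)
im=env.get_image('wrist');W=cloud(im);np.savez('w1.npz',**im)
cv2.imwrite('pics/w1.png',im['pixels'][:,:,::-1])
S=toS(W);h=(W[...,2]>82)&(abs(W[...,0]-662)<45)&(abs(W[...,1]+28)<45)
r=cv2.minAreaRect(W[h][:,:2].astype(np.float32));print(h.sum(),r)
E
```

```text
pos [663.3 -24.1 154.6] shift cm [ 8.56 -0.24  0.32] jaw 18.8 toolx [-0.001  0.002 -1.   ]
twist 0.3 j7 0.1
34405 ((667.4448852539062, -22.015583038330078), (95.67174530029297, 66.47482299804688), 16.891376495361328)
```

View pics/w1.png

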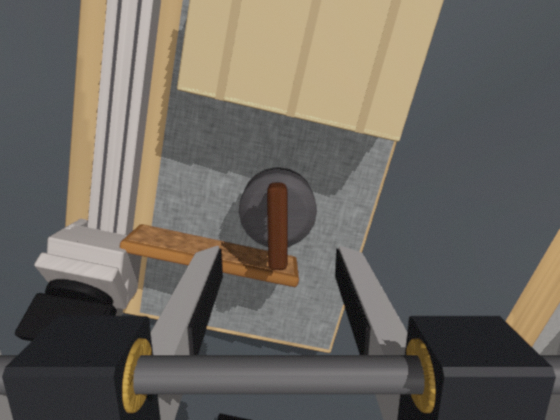

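Wrist view: handle at (278,187)–(278,268), aligned between the fingers at (220,255) and (340,255). The fence is at (210,255), just beside the weight.

```bash
python3 - <<'E'
from h import *
d=dict(np.load('w1.npz'));W=cloud(d);q=W[180:275,255:300].reshape(-1,3);q=q[abs(q[:,2]-96)<6]
r=cv2.minAreaRect(q[:,:2].astype(np.float32));print(len(q),r,q[:,2].mean())
go([*r[0],69],18.8)
E
```

```text
1692 ((662.4899291992188, -26.462730407714844), (13.904754638671875, 60.705291748046875), 19.019123077392578) 96.7681643465101
pos [663.8 -23.1 154.4] shift cm [ 8.54 -0.24  0.3 ] jaw 18.8 toolx [-0.001  0.002 -1.   ]
twist -0.0 j7 0.1
```

Request:
{"op": "carry_out", "data": {
  "moves": [6,4,-0.2,0.3,0,6,7,-0.2,0.3,0,6,8.4,-0.2,0.3,0,6,8.4,-0.2,0.3,0,0.5,8.4,-0.2,0.3,0,0.5,8.4,-0.2,0.3,0,0.5,8.4,-0.2,0.3,0,0.5,8.4,-0.2,0.3,0,0.5,8.4,-0.2,0.3,0,0.5,8.4,-0.2,0.3,0],
  "squeeze": 40
}}

```text
time_s: 2.9
position: [661.3, -31.6, 71.3]
eef_rot: [0.413, 0.574, -0.413, 0.574]
contact_force: [1.1, 0.4, -2.2]
width: 0.149
```

Request:
{"op": "carry_out", "data": {
  "moves": [0.5,-3,0,0,0,0.5,-8,0,0,0,0.5,-9,-5,-2,0,0.5,-9,-10,-4.2,0,0.5,-9,-15,-6.4,0,0.5,-9,-20,-8.5,0,0.5,-9,-24.5,-10.5,0,0.5,-9,-24.5,-10.5,0,0.5,-5,-24.5,-10.5,0,0.5,-1,-24.5,-10.5,0,0.5,0.8,-24.5,-10.5,0,0.5,1.2,-24.5,-10.5,0]
}}

```text
time_s: 4.4
position: [395.3, -9.7, 58.5]
eef_rot: [0.413, 0.575, -0.413, 0.573]
contact_force: [-0.6, 0.8, -4.3]
width: 0.149
```

```bash
python3 - <<'E'
from h import *
s=env.sense();print(s['position'],s['contact_force'],s['width'])
im=env.get_image('scene');cv2.imwrite('pics/s2.png',im['pixels'][:,:,::-1])
E
```

```text
[395.26605711  -9.7273166   58.48201112] [-0.60216203  0.82745288 -4.2798369 ] 0.14903298918088245
```

View pics/s2.png

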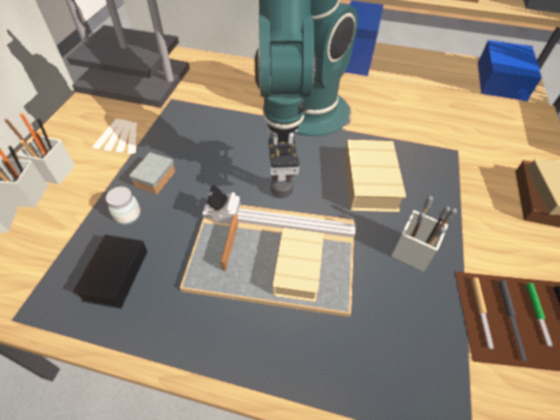

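The weight is held upright at (284,183), off the stand; book and fence undisturbed. Lowering it now.

Request:
{"op": "carry_out", "data": {
  "moves": [0.5,0.3,0,0,0,0.5,0.5,0,0,0,0.5,0.65,0,0,0,0.5,0.75,0,0,0,0.5,0.75,0,0,0]
}}

```text
time_s: 5.08
position: [395.7, -10.0, 52.0]
eef_rot: [0.413, 0.574, -0.413, 0.574]
contact_force: [0.2, 0.2, -4.2]
width: 0.145
```

Request:
{"op": "carry_out", "data": {
  "moves": [0.5,0.08,0,0,0,0.5,0.12,0,0,0,0.5,0.12,0,0,0]
}}

```text
time_s: 5.45
position: [395.8, -9.9, 51.1]
eef_rot: [0.413, 0.574, -0.413, 0.574]
contact_force: [-5.3, 1.0, 9.8]
width: 0.14
```

Request:
{"op": "carry_out", "data": {
  "moves": [3,0,0,0,0,4,0,0,0,0,4,0,0,0,0,4,-5,0,0,0,4,-10,0,0,0,4,-14,0,0,20]
}}

```text
time_s: 6.2
position: [395.8, -9.9, 192.6]
eef_rot: [0.466, 0.532, -0.465, 0.533]
contact_force: [0.8, -0.9, -1.0]
width: 0.426
```

```bash
python3 - <<'E'
from h import *
go([*toW([-105,-158]),200],-84.1)
E
```

```text
pos [395.8  -9.9 192.6] shift cm [-0.73 11.97 15.04] jaw 7.7 toolx [ 0.001  0.    -1.   ]
twist -88.2 j7 0.06
```

Request:
{"op": "carry_out", "data": {
  "moves": [6,-0.7,3,4,20,6,-0.7,6,8,30,6,-0.7,12,15,92,6,-0.7,12,15,92,6,-0.7,12,15,92,6,-0.7,12,15,92,6,-0.7,12,15,92,6,-0.7,12,15,92,6,-0.7,12,15,92,6,-0.7,12,15,92]
}}

```text
time_s: 7.45
position: [535.0, -142.2, 197.6]
eef_rot: [-0.706, -0.036, 0.706, -0.036]
contact_force: [0.7, 0.6, 0.8]
width: 0.634
```

```bash
python3 - <<'E'
from h import *
go([*toW([-105,-158]),200],-84.1)
im=env.get_image('wrist');np.savez('w2.npz',**im);cv2.imwrite('pics/w2.png',im['pixels'][:,:,::-1])
im=env.get_image('scene');S=toS(cloud(im));W=cloud(im)
q=W[(abs(W[...,0]-400)<70)&(abs(W[...,1]+10)<70)&(W[...,2]>10)&(W[...,2]<110)]
print('weight',len(q),np.percentile(q,[2,50,98],axis=0).round(0).tolist())
E
```

```text
pos [ 535.  -142.2  197.6] shift cm [-0.24  0.07  0.05] jaw -84.2 toolx [-0.  0. -1.]
twist -0.1 j7 -1.36
weight 530 [[381.0, -35.0, 11.0], [403.0, -4.0, 38.0], [424.0, 23.0, 79.0]]
```

View pics/w2.png

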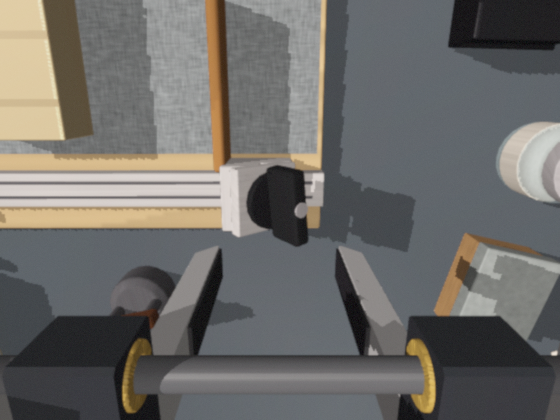

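Wrist view: the knob bar spans about (270,168)–(307,243), between the fingers and almost along the stand's x. The weight stands at the left (140,300). Measuring the bar.

```bash
python3 - <<'E'
from h import *
d=dict(np.load('w2.npz'));S=toS(cloud(d));P=d['pixels'].astype(int)
m=np.zeros(S.shape[:2],bool);m[160:248,240:320]=1
m&=np.isfinite(S[...,0])&(P.max(-1)<60)&(S[...,2]>70)
q=S[m];a=np.deg2rad(38);n=np.array([0,-np.sin(a),np.cos(a)]);y=np.array([0,np.cos(a),np.sin(a)])
h=q@n;print(np.histogram(h,bins=12))
top=np.percentile(h,97);t=q[h>top-5];print(top,len(t),np.median(t@n))
uv=np.stack([t[:,0],t@y],-1).astype(np.float32);r=cv2.minAreaRect(uv);print(r)
c=np.array([r[0][0],0,0])+r[0][1]*y+(np.median(t@n)-12)*n;print('G stand',c,'world',toW(c))
f=np.isfinite(S[...,0])&(abs(S[...,2]-68)<3)&(abs(S[...,1]+105)<20)&(S[...,0]>-70)&(S[...,0]<60);print('fence y',np.percentile(S[f],[2,98],axis=0))
b=np.isfinite(S[...,0])&(abs(S[...,2]-70)<3)&(S[...,1]>0);print('spine',np.percentile(S[b][:,1],[0.5,1,3]))
go([*toW(c+[0,-1.5,-3])],-84.1)
E
```

```text
(array([108, 837, 149, 169, 184, 176, 193, 201, 206, 198, 268, 709]), array([152.25428943, 155.6080243 , 158.96175916, 162.31549402,
       165.66922889, 169.02296375, 172.37669862, 175.73043348,
       179.08416835, 182.43790321, 185.79163808, 189.14537294,
       192.49910781]))
191.14276852677693 954 190.28927589360825
((-102.85063171386719, -70.46109008789062), (61.1296272277832, 13.737060546875), 6.489773750305176)
G stand [-102.85063171 -165.28993533   97.11368798] world [ 537.38475865 -149.98664166   97.11368798]
fence y [[ -67.11266909 -110.92537701   65.96541883]
 [  48.72016197 -101.11790216   70.6928337 ]]
spine [18.93745237 19.06480976 19.53843995]
pos [ 535.  -142.2  197.6] shift cm [10.35  0.95 -0.16] jaw -84.0 toolx [-0.  0. -1.]
twist 0.1 j7 -1.35
```

Request:
{"op": "carry_out", "data": {
  "moves": [3.2,4,0.9,-0.2,-5,3.2,6,0.9,-0.2,-5,3.2,8,0.9,-0.2,-5,3.2,9,0.9,-0.2,-5,3.2,9.6,0.9,-0.2,-5,3.2,10.1,0.9,-0.2,-5,3.2,10.1,0.9,-0.2,-5]
}}

```text
time_s: 8.43
position: [538.0, -151.1, 96.8]
eef_rot: [0.704, 0.067, -0.704, 0.067]
contact_force: [0.2, 0.4, 0.4]
width: 0.342
```

```bash
python3 - <<'E'
from h import *
go([*toW([-102.85,-166.9]),96.5],-79)
print(env.sense()['contact_force'])
im=env.get_image('wrist');cv2.imwrite('pics/w3.png',cv2.resize(im['pixels'][130:330,140:420,::-1],None,fx=2.5,fy=2.5))
E
```

```text
pos [ 538.  -151.1   96.8] shift cm [0.03 0.04 0.05] jaw -79.2 toolx [ 0.  0. -1.]
twist -0.2 j7 -1.3
[0.20028659 0.36081392 0.44042494]
```

View pics/w3.png

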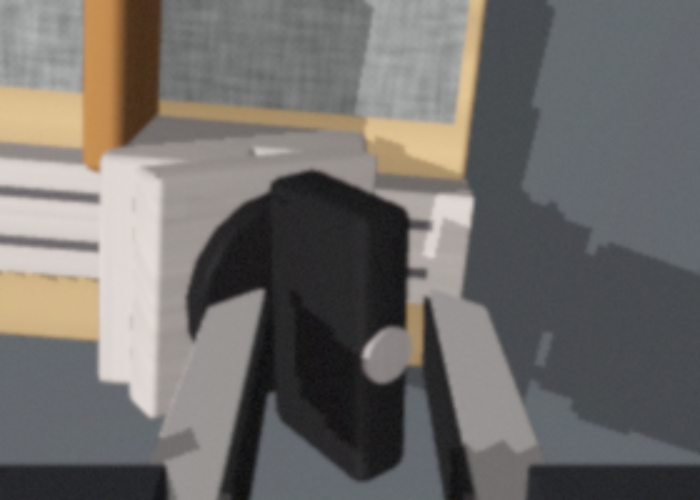

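Crop: bar lies between the fingertips (260,290) and (430,300), with clearance both sides and no contact force. Closing gently.

Request:
{"op": "carry_out", "data": {
  "moves": [1,0,0,0,0,1,0,0,0,0,1,0,0,0,0,1,0,0,0,0],
  "squeeze": 25
}}

```text
time_s: 8.98
position: [538.6, -153.9, 97.4]
eef_rot: [0.705, 0.065, -0.703, 0.067]
contact_force: [3.9, -15.0, -2.9]
width: 0.196
```

Request:
{"op": "carry_out", "data": {
  "moves": [1,0,0.3,0,0,1,0,0.3,0,0,1,0,0.3,0,-4,1,0,0.3,0,-8,1,0,0.3,0,-12,1,0,0.3,0,-12],
  "squeeze": 30
}}

```text
time_s: 9.72
position: [538.5, -154.7, 97.5]
eef_rot: [0.693, 0.14, -0.693, 0.14]
contact_force: [-4.4, -3.5, 12.2]
width: 0.187
```

```bash
python3 - <<'E'
from h import *
go([*toW([-102.85,-166.9]),96.5],-79)
s=env.sense();print(s['contact_force'],s['moment'],s['width'])
E
```

```text
pos [ 538.5 -154.7   97.5] shift cm [ 0.1  -0.32 -0.04] jaw -67.2 toolx [ 0.    -0.001 -1.   ]
twist 11.8 j7 -1.11
[-4.37333304 -3.52501993 12.17940936] [-0.72228383  0.98094292 -0.1426179 ] 0.1874929827019744
```

Request:
{"op": "carry_out", "data": {
  "moves": [1,0,0,0,-6,1,0,0,0,-12,1,0,0,0,-18,1,0,0,0,-24,1,0,0,0,-30,1,0,0,0,-36,1,0,0,0,-36]
}}

```text
time_s: 10.6
position: [538.7, -154.7, 98.3]
eef_rot: [-0.616, -0.347, 0.616, -0.348]
contact_force: [-9.6, -1.2, 28.0]
width: 0.174
```

```bash
python3 - <<'E'
from h import *
go([*toW([-102.85,-166.9]),96.5],-79)
s=env.sense();print(s['contact_force'],s['moment'],s['width'])
im=env.get_image('wrist');cv2.imwrite('pics/w4.png',cv2.resize(im['pixels'][130:330,140:420,::-1],None,fx=2.5,fy=2.5))
E
```

```text
pos [ 538.7 -154.7   98.3] shift cm [ 0.18 -0.25 -0.21] jaw -31.1 toolx [ 0.001 -0.001 -1.   ]
twist 47.9 j7 -0.55
[-9.63175224 -1.23129729 27.98782299] [-0.25959857  2.44104758 -0.13473384] 0.17363480138418855
```

View pics/w4.png

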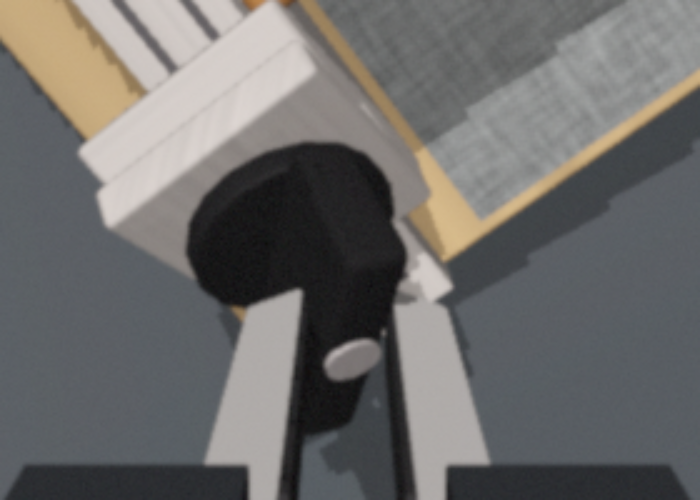

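The crop shows the bar turned with the fingers by about 50°, so the knob should be free (near 1.0 rad). Short test slide.

Request:
{"op": "carry_out", "data": {
  "moves": [1,-0.1,-0.3,-0.4,0,1,-0.1,-0.6,-0.8,0,1,-0.1,-0.9,-1.2,0,1,-0.1,-1.2,-1.6,0,1,-0.1,-1.2,-1.6,0]
}}

```text
time_s: 11.28
position: [536.4, -133.7, 98.6]
eef_rot: [-0.616, -0.347, 0.616, -0.347]
contact_force: [-5.5, 1.3, 16.3]
width: 0.172
```

```bash
cat > f.py <<'E'
from h import *
s=env.sense();print('tcpS',toS(s['position']).round(1),'F',s['contact_force'].round(1),'M',s['moment'].round(2),round(s['width'],3))
for n in('scene','side','wrist'):
    S=toS(cloud(env.get_image(n)));ok=np.isfinite(S[...,0])
    f=ok&(S[...,2]>56)&(S[...,2]<72)&(S[...,0]>-50)&(S[...,0]<50)&(S[...,1]<15)&(S[...,1]>-125)
    b=ok&(abs(S[...,2]-70)<4)&(S[...,1]>10)&(S[...,1]<160)&(abs(S[...,0])<110)
    if f.sum()>20: print(n,'fence y',np.percentile(S[f][:,1],[3,50,97]).round(1),f.sum())
    if b.sum()>20: print(n,'book',np.percentile(S[b][:,:2],[.5,2,98,99.5],axis=0).round(1).tolist())
E
python3 f.py
```

```text
tcpS [-102.2 -149.    98.6] F [-5.5  1.3 16.3] M [ 0.45  1.68 -0.14] 0.172
scene fence y [-87.8 -81.7 -77.8] 177
scene book [[-54.3, 20.0], [-51.7, 21.5], [103.0, 117.1], [104.4, 118.8]]
side fence y [-89.3 -81.2 -77. ] 140
side book [[-54.7, 18.7], [-53.0, 20.6], [101.8, 117.3], [104.6, 118.8]]
wrist fence y [-88.2 -83.5 -78.3] 3169
```

Request:
{"op": "carry_out", "data": {
  "moves": [1,0,-0.6,-0.8,0,1,0,-1.2,-1.6,0,1,0,-1.8,-2.4,0,1,0,-2.4,-3.2,0,1,0,-3.0,-4.0,0,1,0,-3.6,-4.8,0,1,0,-4.2,-5.6,0,1,0,-4.6,-6.13,0,1,0,-4.9,-6.5,0,1,0,-5.1,-6.8,0,1,0,-5.1,-6.8,0]
}}

```text
time_s: 12.8
position: [527.7, -49.1, 98.5]
eef_rot: [-0.616, -0.347, 0.616, -0.347]
contact_force: [-9.6, 0.2, 19.7]
width: 0.169
```

```bash
python3 f.py; python3 - <<'E'
from h import *
im=env.get_image('wrist');np.savez('w5.npz',**im);cv2.imwrite('pics/w5.png',im['pixels'][:,:,::-1])
E
```

```text
tcpS [-102.1  -63.9   98.5] F [-9.6  0.2 19.7] M [ 0.32  2.17 -0.16] 0.169
scene fence y [-3.2  2.3  6.9] 163
scene book [[-54.2, 19.9], [-51.2, 21.4], [103.1, 117.4], [104.7, 118.9]]
side fence y [-4.2  3.9  7.2] 157
side book [[-54.5, 17.6], [-53.0, 20.3], [101.9, 117.1], [105.0, 118.6]]
wrist fence y [-3.1  1.7  6.8] 3175
wrist book [[-53.5, 19.5], [-53.0, 19.7], [-1.8, 58.2], [2.2, 61.2]]
```

View pics/w5.png

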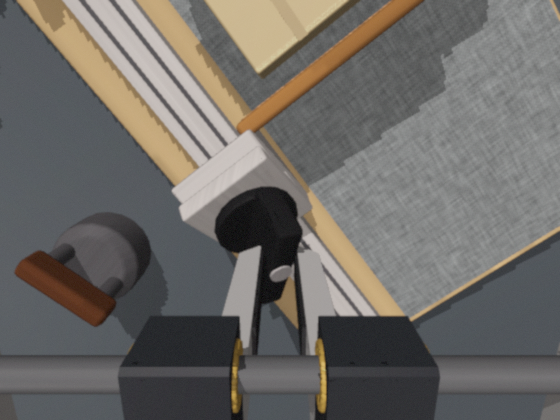

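Wrist view: the fence (245,125)–(420,0) is roughly 12 mm short of the spine (260,72). The weight stands upright at the left (95,260). Approaching slowly.

Request:
{"op": "carry_out", "data": {
  "moves": [1,0,-0.18,-0.24,0,1,0,-0.36,-0.48,0,1,0,-0.48,-0.64,0,1,0,-0.54,-0.72,0,1,0,-0.54,-0.72,0]
}}

```text
time_s: 13.62
position: [526.8, -40.5, 98.5]
eef_rot: [-0.616, -0.347, 0.616, -0.347]
contact_force: [-8.7, -1.6, 19.5]
width: 0.168
```

```bash
sed -i 's/S\[...,1\]<15/S[...,1]<(24 if n!="x" else 0)/; s/(S\[...,2\]<72)/(S[...,2]<72)\&(im["pixels"][...,2]<70)/; s/S=toS(cloud(env.get_image(n)))/im=env.get_image(n);S=toS(cloud(im))/' f.py
sed -i 's/^    b=ok/    b=ok\&(im["pixels"][...,2]>85)/' f.py; python3 f.py; python3 - <<'E'
from h import *
im=env.get_image('wrist');S=toS(cloud(im));p=im['pixels']
cv2.imwrite('pics/w6.png',cv2.resize(p[0:160,200:440,::-1],None,fx=3,fy=3,interpolation=2))
E
```

```text
tcpS [-102.1  -55.3   98.5] F [-8.7 -1.6 19.5] M [-0.13  2.2  -0.11] 0.168
scene book [[-61.9, 10.6], [-53.0, 12.4], [103.4, 117.2], [104.8, 118.8]]
side book [[-55.5, 12.9], [-53.2, 18.8], [101.7, 117.1], [104.2, 118.6]]
wrist fence y [ 5.5 10.2 19.5] 3136
wrist book [[-53.5, 20.0], [-52.9, 20.4], [6.7, 65.7], [11.6, 69.4]]
```

View pics/w6.png

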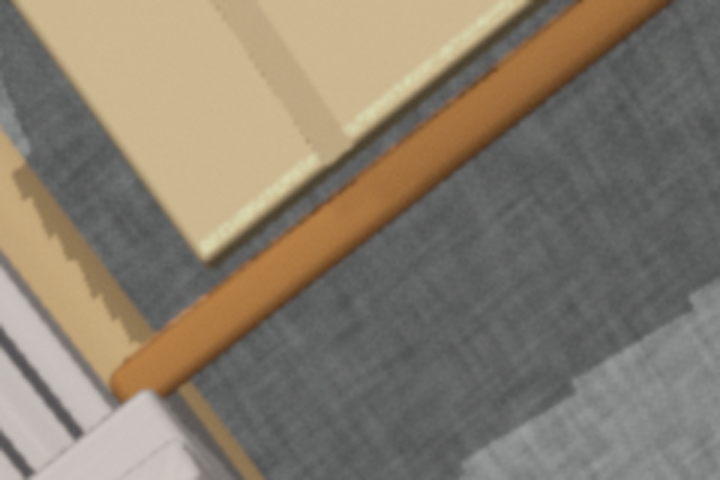

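The crop shows the fence parallel to the spine with a narrow gap of a few mm. Measuring it by colour.

```bash
cat > g.py <<'E'
from h import *
s=env.sense();print('tcpS',toS(s['position']).round(1),'F',s['contact_force'].round(1),'M',s['moment'].round(2))
im=env.get_image('wrist');K=im['K'];T=im['pose'];hsv=cv2.cvtColor(im['pixels'],cv2.COLOR_RGB2HSV)
v,u=np.mgrid[:420,:560];d=np.stack([(u-K[0,2])/K[0,0],(v-K[1,2])/K[1,1],np.ones(u.shape)],-1)@T[:3,:3].T
def at(z): t=(z-T[2,3])/d[...,2]; return toS(T[:3,3]+d*t[...,None])
Sf,Sb=at(68),at(70);sat=hsv[...,1].astype(int);val=hsv[...,2].astype(int)
fm=(sat>135)&(val>90)&(abs(Sf[...,1]-8)<25);bm=(sat<125)&(val>135)&(Sb[...,1]>8)&(Sb[...,1]<60)
out=[]
for x in range(-45,20,5):
    a=Sf[fm&(abs(Sf[...,0]-x)<2)][:,1];b=Sb[bm&(abs(Sb[...,0]-x)<2)][:,1]
    if len(a)>9 and len(b)>9: out.append((x,np.percentile(a,2),np.percentile(a,97.5),np.percentile(b,1)))
o=np.array(out);print(o.round(1).tolist());print('fence back/face, spine, gap',np.median(o[:,1:],0).round(2),np.median(o[:,3]-o[:,2]).round(2))
E
python3 g.py
```

```text
tcpS [-102.1  -55.3   98.5] F [-8.  -0.4 19. ] M [-0.12  2.21 -0.14]
[[-45.0, 6.0, 14.9, 20.4], [-40.0, 6.1, 14.9, 20.4], [-35.0, 6.1, 14.8, 20.5], [-30.0, 6.0, 14.9, 20.5], [-25.0, 6.0, 14.8, 20.1], [-20.0, 6.0, 14.9, 20.2], [-15.0, 6.0, 14.8, 20.3], [-10.0, 6.0, 14.8, 20.3], [-5.0, 6.2, 14.9, 20.3], [0.0, 6.2, 14.8, 20.1], [5.0, 6.1, 14.9, 20.1], [10.0, 6.1, 14.8, 15.3], [15.0, 6.2, 14.8, 20.0]]
fence back/face, spine, gap [ 6.05 14.83 20.25] 5.41
```

Request:
{"op": "carry_out", "data": {
  "moves": [1,0,-0.06,-0.08,0,1,0,-0.12,-0.16,0,1,0,-0.138,-0.184,0,1,0,-0.138,-0.184,0]
}}

```text
time_s: 14.38
position: [526.6, -38.4, 98.5]
eef_rot: [-0.616, -0.347, 0.616, -0.347]
contact_force: [-9.7, -1.4, 20.6]
width: 0.169
```

```bash
python3 g.py
```

```text
tcpS [-102.1  -53.2   98.5] F [-9.7 -1.4 20.6] M [-0.28  2.2  -0.12]
[[-45.0, 8.2, 17.0, 20.7], [-40.0, 8.3, 17.0, 20.6], [-35.0, 8.2, 16.9, 20.6], [-30.0, 8.2, 17.0, 20.6], [-25.0, 8.2, 16.9, 20.2], [-20.0, 8.2, 17.0, 20.3], [-15.0, 8.1, 16.9, 20.4], [-10.0, 8.3, 16.9, 20.3], [-5.0, 8.2, 16.9, 20.3], [0.0, 8.4, 16.9, 20.2], [5.0, 8.3, 17.0, 20.2], [10.0, 8.2, 17.0, 20.1], [15.0, 8.3, 16.9, 20.1]]
fence back/face, spine, gap [ 8.24 16.95 20.33] 3.39
```

Request:
{"op": "carry_out", "data": {
  "moves": [1,0,-0.024,-0.032,0,1,0,-0.048,-0.064,0,1,0,-0.048,-0.064,0]
}}

```text
time_s: 14.8
position: [526.6, -37.6, 98.5]
eef_rot: [-0.616, -0.347, 0.616, -0.347]
contact_force: [-9.0, -1.9, 18.5]
width: 0.172
```

```bash
python3 g.py|sed 2d
```

```text
tcpS [-102.1  -52.4   98.5] F [-9.  -1.9 18.5] M [-0.28  2.16 -0.17]
fence back/face, spine, gap [ 8.99 17.95 20.28] 2.41
```

Request:
{"op": "carry_out", "data": {
  "moves": [1,0,-0.02,-0.025,0,1,0,-0.02,-0.025,0]
}}

```text
time_s: 15.1
position: [526.5, -37.3, 98.5]
eef_rot: [-0.616, -0.347, 0.616, -0.347]
contact_force: [-8.5, -2.2, 19.5]
width: 0.172
```

```bash
python3 g.py|sed 2d;  python3 - <<'E'
from h import *
im=env.get_image('wrist');p=im['pixels']
cv2.imwrite('pics/w7.png',cv2.resize(p[0:150,210:410,::-1],None,fx=4,fy=4,interpolation=2))
E
```

```text
tcpS [-102.1  -52.1   98.5] F [-8.5 -2.2 19.5] M [-0.39  2.17 -0.14]
fence back/face, spine, gap [ 9.3  18.25 20.24] 2.04
```

View pics/w7.png

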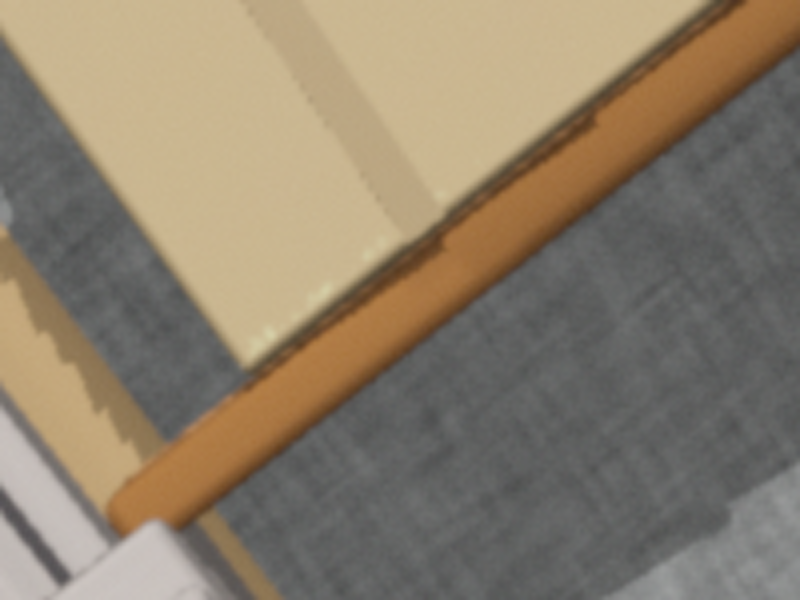

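The crop shows only a thin dark line of about 0.5 mm between fence and spine. Creeping on by 0.3 mm at a time.

Request:
{"op": "carry_out", "data": {
  "moves": [1,0,-0.018,-0.024,0,1,0,-0.018,-0.024,0]
}}

```text
time_s: 15.45
position: [526.5, -37.0, 98.5]
eef_rot: [-0.616, -0.347, 0.616, -0.347]
contact_force: [-9.3, -2.2, 19.4]
width: 0.17
```

```bash
python3 g.py|sed 2d
```

```text
tcpS [-102.1  -51.8   98.5] F [-9.3 -2.2 19.4] M [-0.34  2.16 -0.14]
fence back/face, spine, gap [ 9.61 18.55 20.3 ] 1.75
```

Request:
{"op": "carry_out", "data": {
  "moves": [1,0,-0.018,-0.024,0,1,0,-0.018,-0.024,0]
}}

```text
time_s: 15.75
position: [526.4, -36.7, 98.5]
eef_rot: [-0.616, -0.347, 0.616, -0.347]
contact_force: [-9.0, -2.1, 19.8]
width: 0.169
```

```bash
python3 g.py|sed 2d
```

```text
tcpS [-102.1  -51.5   98.5] F [-9.  -2.1 19.8] M [-0.27  2.11 -0.15]
fence back/face, spine, gap [ 9.91 18.77 20.29] 1.54
```

Request:
{"op": "carry_out", "data": {
  "moves": [1,0,-0.018,-0.024,0,1,0,-0.018,-0.024,0]
}}

```text
time_s: 16.05
position: [526.4, -36.4, 98.5]
eef_rot: [-0.616, -0.347, 0.616, -0.347]
contact_force: [-9.3, -2.3, 19.6]
width: 0.169
```

```bash
python3 g.py|sed 2d
```

```text
tcpS [-102.1  -51.2   98.5] F [-9.3 -2.3 19.6] M [-0.41  2.16 -0.11]
fence back/face, spine, gap [10.19 18.74 20.25] 1.51
```

Request:
{"op": "carry_out", "data": {
  "moves": [1,0,-0.018,-0.024,0,1,0,-0.018,-0.024,0]
}}

```text
time_s: 16.35
position: [526.4, -36.2, 98.6]
eef_rot: [-0.616, -0.347, 0.616, -0.347]
contact_force: [-8.9, -3.1, 19.6]
width: 0.169
```

```bash
python3 g.py|sed 2d;  python3 - <<'E'
from h import *
im=env.get_image('wrist');p=im['pixels']
cv2.imwrite('pics/w8.png',cv2.resize(p[0:150,210:410,::-1],None,fx=4,fy=4,interpolation=2))
E
```

```text
tcpS [-102.1  -51.    98.6] F [-8.9 -3.1 19.6] M [-0.49  2.13 -0.17]
fence back/face, spine, gap [10.39 18.79 20.18] 1.48
```

View pics/w8.png

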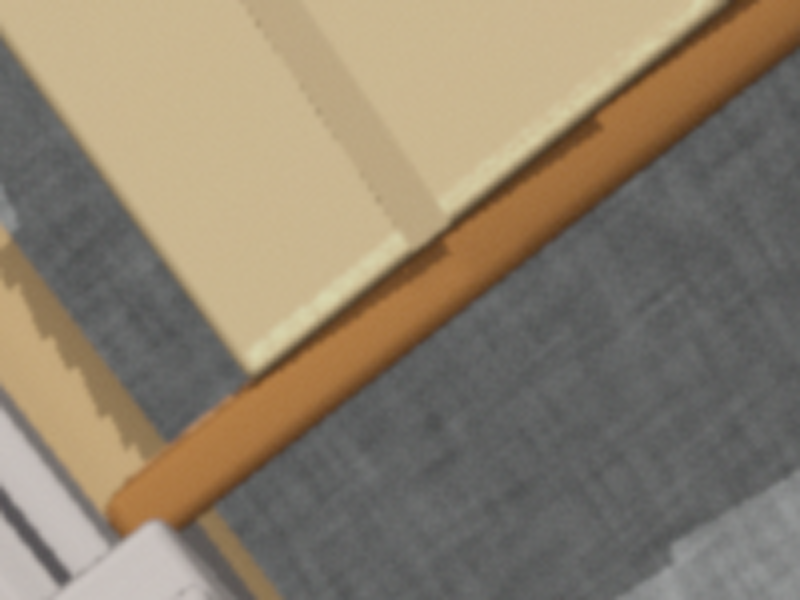

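No gap is visible along the spine now, the force in y has risen slightly (−3.1 N) and the spine hasn't moved: contact. Turning the knob back, in two parts.

Request:
{"op": "carry_out", "data": {
  "moves": [1,0,0.006,0.008,5,1,0,0.012,0.016,10,1,0,0.018,0.024,15,1,0,0.024,0.032,20,1,0,0.024,0.032,25,1,0,0.024,0.032,30,1,0,0.024,0.032,30]
}}

```text
time_s: 17.32
position: [525.0, -36.2, 98.3]
eef_rot: [-0.684, -0.176, 0.686, -0.176]
contact_force: [-17.5, -0.5, 24.9]
width: 0.171
```

```bash
sed -i "s/u-K\[0,2\]/u-K[0,2]/" g.py; python3 g.py; python3 f.py | grep -v wrist
```

```text
tcpS [-103.5  -50.8   98.3] F [-17.5  -0.5  24.9] M [0.02 4.56 0.2 ]
[[-45.0, 10.4, 18.8, 20.8], [-40.0, 10.5, 18.7, 20.9], [-35.0, 10.5, 18.8, 20.9], [-30.0, 10.6, 18.8, 20.8], [-25.0, 10.5, 18.6, 20.7], [-20.0, 10.4, 18.8, 20.7], [-15.0, 10.4, 18.7, 20.9], [-10.0, 10.7, 18.6, 20.8], [-5.0, 10.7, 18.3, 20.7], [0.0, 10.7, 18.4, 20.6], [5.0, 10.8, 19.0, 20.4]]
fence back/face, spine, gap [10.52 18.75 20.77] 2.14
tcpS [-103.5  -50.8   98.2] F [-16.3  -0.7  24.7] M [0.02 4.49 0.24] 0.173
scene book [[-75.3, 10.6], [-53.6, 12.9], [102.8, 117.2], [104.4, 118.7]]
side book [[-96.4, 10.9], [-55.4, 12.9], [101.8, 116.9], [104.7, 117.8]]
```

Request:
{"op": "carry_out", "data": {
  "moves": [1,0,-0.05,0.09,5,1,0,-0.05,0.09,10,1,0,-0.05,0.09,15,1,0,-0.05,0.09,20,1,0,-0.05,0.09,24,1,0,-0.05,0.09,24]
}}

```text
time_s: 18.27
position: [525.6, -35.7, 98.7]
eef_rot: [-0.706, -0.03, 0.707, -0.03]
contact_force: [-7.7, 0.7, 19.8]
width: 0.178
```

```bash
python3 g.py|sed 2d; python3 -c "
from h import *
go([0,0,0],-84.1);print(env.sense()['width'])"
```

```text
tcpS [-102.8  -50.4   98.7] F [-7.7  0.7 19.8] M [0.56 2.   0.27]
fence back/face, spine, gap [10.44 18.78 20.88] 2.13
pos [525.7 -35.7  98.7] shift cm [ 9.87 -7.99 52.08] jaw -85.2 toolx [ 0.  0. -1.]
twist -1.1 j7 -1.62
0.17951848755322583
```

Request:
{"op": "carry_out", "data": {
  "moves": [1,0,0,0,0,1,0,0,0,4,1,0,0,0,8,1,0,0,0,12,1,0,0,0,12],
  "squeeze": 50
}}

```text
time_s: 18.95
position: [526.0, -35.8, 99.0]
eef_rot: [0.706, -0.044, -0.705, -0.044]
contact_force: [-6.9, 0.8, 21.9]
width: 0.175
```

```bash
python3 g.py|sed 2d; python3 -c "
from h import *
go([0,0,0],-84.1);print(env.sense()['width'])"
```

```text
tcpS [-102.4  -50.6   99. ] F [-6.9  0.8 21.9] M [0.23 1.82 1.11]
fence back/face, spine, gap [10.21 18.75 20.92] 2.21
pos [526.  -35.8  99. ] shift cm [ 9.85  2.95 52.65] jaw -97.1 toolx [ 0.001 -0.    -1.   ]
twist -13.0 j7 -1.8
0.174553244721454
```

Moment about z jumped to 1.1 N·m, so the knob is against its stop. Relaxing, opening, rising.

Request:
{"op": "carry_out", "data": {
  "moves": [1,0,0,0,-6,1,0,0,0,-10,3.0,0,0,0,-10,3.2,0,0,0,-10,3.2,0,0,0,-10,3.2,-2,0,0,-10,3.2,-6,0,0,-10,3.2,-10,0,0,-10,3.2,-10,0,0,-10]
}}

```text
time_s: 20.12
position: [527.0, -36.3, 200.3]
eef_rot: [0.708, 0.017, -0.705, 0.017]
contact_force: [-0.2, 0.3, 0.2]
width: 0.341
```

```bash
python3 - <<'E'
from h import *
d=env.get_image('wrist');cv2.imwrite('pics/w9.png',d['pixels'][:,:,::-1])
S=toS(cloud(d));P=d['pixels'].astype(int);G=[-102.85,-54]
q=S[np.isfinite(S[...,0])&(P.max(-1)<60)&(S[...,2]>70)&(S[...,2]<125)&(abs(S[...,0]+103)<45)&(abs(S[...,1]+50)<45)]
a=np.deg2rad(38);n=np.array([0,-np.sin(a),np.cos(a)]);y=np.array([0,np.cos(a),np.sin(a)])
h=q@n;t=q[h>np.percentile(h,97)-5]
print(len(t),cv2.minAreaRect(np.stack([t[:,0],t@y],-1).astype(np.float32)),env.sense()['contact_force'])
E
python3 g.py; python3 f.py
```

```text
971 ((-102.92916870117188, 24.165170669555664), (61.07811737060547, 14.101430892944336), 0.4355580806732178) [-0.06483372 -0.31540144 -0.59776329]
tcpS [-102.4  -51.1  198.5] F [-0.1 -0.3 -0.6] M [0.02 0.01 0.01]
[[-45.0, 10.2, 18.7, 20.8], [-40.0, 10.4, 18.9, 20.8], [-35.0, 10.0, 19.0, 20.5], [-30.0, 10.1, 18.7, 20.5], [-25.0, 10.3, 18.8, 20.7], [-20.0, 9.9, 19.0, 20.7], [-15.0, 10.1, 19.1, 20.6], [-10.0, 10.2, 18.5, 20.5], [-5.0, 10.4, 18.7, 20.6], [0.0, 10.6, 18.9, 20.6], [5.0, 10.3, 19.0, 20.5], [10.0, 10.3, 19.2, 20.6], [15.0, 10.4, 18.6, 20.3]]
fence back/face, spine, gap [10.27 18.87 20.6 ] 1.75
tcpS [-103.   -51.1  197.4] F [ 0.   0.7 -0.1] M [0.02 0.02 0.01] 0.341
scene book [[-74.7, 10.9], [-54.0, 13.5], [102.8, 117.2], [104.6, 118.7]]
side book [[-94.9, 11.3], [-54.9, 13.9], [102.0, 117.2], [104.3, 118.0]]
wrist fence y [ 9.4 12.9 19.6] 2016
wrist book [[-52.9, 20.0], [-50.9, 21.4], [55.6, 117.0], [57.9, 118.5]]
```

```bash
python3 - <<'E'
from h import *
W=cloud(env.get_image('side'))
q=W[(abs(W[...,0]-400)<60)&(abs(W[...,1]+10)<60)&(W[...,2]>8)&(W[...,2]<120)]
print('weight',len(q),np.percentile(q,[2,50,98],axis=0).round(0).tolist(),(abs(q[:,2]-76)<4).sum(),(abs(q[:,2]-36)<4).sum())
print(env.job_done(),env.sense()['time_s'])
E
```

```text
weight 490 [[362.0, -35.0, 10.0], [386.0, 4.0, 36.0], [419.0, 23.0, 79.0]] 89 195
the job is handed in; nothing more can be done
the job is handed in; nothing more can be done
```

The job is done and handed in, at about 20.5 s on the robot's clock against the 67 s limit. No verdict was reported.

- **Weight:** it stands upright on the bench at about (395, −10) mm, roughly 75 mm in front of the stand. Depth shows the handle top at 76 mm and the disc top at 36 mm.
- **Knob:** the tool could only point straight down, so I gripped the tilted bar from above. I turned it anticlockwise about 50°, which freed the fence, and later back until it met firm resistance at 1.1 N·m. The last measurement of the bar gives 0.4°, so fully tight; it read about 6.5° before I started.
- **Fence:** I slid it about 120 mm, with the last few millimetres in 0.3 mm steps, until the camera showed no gap and the force rose slightly. From the camera, the cork face is at about 20.8 mm and the spine at 20.6 mm, so they meet to within about 0.5 mm.
- **Book:** its far edge stayed at about 118.7 mm in the scene view throughout. The spine reading shifted 0.3–0.6 mm as the wrist view turned, so a nudge of a few tenths of a millimetre cannot be ruled out.
- **Pot, jar and box:** the tool never touched them, but I did not re-measure them at the end.

My last wrist picture could not be viewed because the picture limit was reached, so the final checks rest on numbers alone. The automatic fence–book gap readout still said 1.75 mm at the end. It reads about 1.5 mm even at contact because it misses the cork layer, so I used the fence's back edge plus its known thickness instead.

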